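# Set a steel blank overhanging the filing board

### The arm

A 6-joint arm with a two-finger parallel gripper is mounted at the origin on a cart in front of the work surface, level with it; the furniture and walls round the work are solid. World frame = base frame: x ahead of the robot, y to its left, z up, the work surface at z = 0. Lengths are in m, angles in rad, forces in N, time in s.
With the tool pointing down it reaches from about 0.275 to 0.725 m from the base axis. Payload 15.9 kg.
Tool frame: the origin (TCP) lies on the centre line of the jaws, within the pads' length; the fingertips stand 25 mm ahead of it and the grasp point (between the pads) lies 6 mm ahead of it; z points along the fingers, y is the line along which they close (so a half turn about z gives the same grasp; the last joint's range is limited). The gripper opens to 85 mm and grips with 20 to 120 N. Pads are 22 mm wide; open, the fingers measure 114 mm over their backs; the gripper's body (76 mm by 85 mm) begins 54 mm behind the grasp point. The pads swing forward as they close: fully open they stand 13 mm farther back than shut.
Start: joints at [1.271, 0.213, -0.034, 1.323, 0, 1.571], TCP at [0.148, 0.478, 0.256] pointing down, gripper open.
Joint ranges: [-2.98, 2.98], [-0.74, 1.72], [-1.14, 1.35], [-2.1, 2.04], [-1.57, 1.44], [-3.14, 3.14]. Speed limits (rad/s): [1.89, 1.89, 2.39, 2.57, 3.14, 3.14].

### API

Orientations are given as a unit quaternion [x, y, z, w].
In Python, from bench import sensors, eyes, job gives the robot as it stands. The module is installed in compiled form; this text tells all that it offers.
- The arm moves only by the shell command python3 -m inch 'ROWS' [OPENING] [FORCE]. ROWS is JSON, a list that holds one entry, the list of rows, each a list of 4 numbers: the shift along the tool's x, y, z scaled (see below), then the turn about the tool's z scaled (see below). A call has 1 to 8 rows; each row is the pose to reach, as a shift and turn from the pose commanded when the call began, along the tool's axes at that moment, turning the shorter way round; what a row does not reach only later rows make up. The controller multiplies each number of a shift by 150 mm and each number of a turn by 2 pi rad. A row lasts 1/8 s, in which the tool goes at most 62.5 mm and 10.7 degrees, less where a joint would pass 70% of its speed; a pose out of reach is approached as far as the arm can. A call with a number of a shift or a turn outside -1 to 1 is refused whole. A call with a gripper value outside its range is refused whole. OPENING is the opening, from 0 (shut) to 1 (fully open), set as the call begins (- or left out, the last holds). The fingers move at their own pace and stop on an object; FORCE is the grip in N (left out, the last holds). Time passes only in rows, so rows that repeat a pose let the fingers close. It gives the time, the measured TCP pose, the force, the opening and the grip force at its end, in the units of the state.
- sensors.sense(): the state, without advancing time (a new reading comes with each control period).
- eyes.get_image(name): name is "scene" or "top" or "wrist"; returns a dict with "frame" (384x512x3 uint8, blue, green, red), "z_map" (384x512 float32, m along the optical axis (not along the pixel's ray), 0 where there is no reading), "mtx" (3x3 intrinsics, pixels), "R" (3x3) and "t" (3): a world point X has camera coordinates R X + t; the wrist camera has in their place "tool_from_camera" (4x4, takes a point from camera to tool coordinates, whose origin is the TCP and whose axes are the flange's). Camera axes: x right, y down, z forward; pixel columns grow to the right and rows downward; lengths in m; the calibration is good to about 2 mm. A picture is of the moment at which its call begins: read the wrist's pose just before it.
- job.job_done(): hands the job in; it is judged then, once.
The state is a dict: "time_s": time; "joint_pos": joint angles; "qvel": joint speeds; "effort": joint torques, N m; "ee_pos": TCP position; "eef_rot": TCP orientation; "wrist_force": force on the tool from outside, world axes, zero at the start; "ft_torque": the same for the moment, N m; "finger_gap": finger opening in m; "gripper_force": force on a finger pad.
Only numpy, scipy, OpenCV 4.12 (cv2) and the standard library are available. Lean on these libraries where they do the work, as an engineer would, in place of code of your own. Each camera call takes 0.05 s, during which the arm holds its last target. There are 200 camera calls.

### The job

Get the loose steel blank ready for filing its end: push it with the fingertips so that its far long side lies flush along the fence of the filing board and its right-hand end sticks out about 40 mm past the right-hand end of the board. Only push it where it lies, without picking it up, and leave everything else on the bench alone.

Things in the scene. Friction and masses are not known exactly. Their poses are not given: they have to be found in the camera images.
- board: plywood filing board fixed to the bench, 135 (x) by 220 (y) by 30 mm thick; along its far (+x) side a dark wood fence 18 mm wide stands 20 mm above its top. Origin: centre of underside, on the bench; x square to the fence, away from the robot; y along the fence, to the left. Its top, where the blank slides, is at z = 0.030, the fence's near face at x = +0.0495, the board's right end at y = -0.11
- board_end (a point): middle of the upper edge of the board's right-hand end, (0, -0.11, 0.03) in the board's frame; same axes
- blank: plain steel blank, a flat plate 60 mm (its x) by 140 mm (its y) and 6 mm thick, about 0.35 kg, loose on top of the board, a little off the fence and slightly askew, its long side roughly along the fence. Origin: centre of its underside; y along its length, to the robot's left
- solder_spool: spool of solder wire standing on the bench just past the right end of the board, 54 mm across, 39 mm high; leave it alone. Origin: centre of its underside
- wood_offcut: pine offcut, 56x130x44 mm, lying nearer the robot; leave it alone. Origin: centre of its underside
- pipe_elbow: tan pipe elbow, 37x48x28 mm, lying nearer the robot; leave it alone. Origin: centre of its underside
- insulating_tape: roll of blue tape, 66 mm across, 19 mm high, lying flat nearer the robot; leave it alone. Origin: centre of its underside
- sanding_block: cork sanding block, 58x101x34 mm, behind the board; leave it alone. Origin: centre of its underside
- file_flat: flat file with orange handle, 283 mm long, lying left of the board; leave it alone. Origin: centre of its underside

How it is judged:
By the outcome, as a careful person would: the job done as asked, in the order asked, and still so for the second after the job is handed in, with the robot touching nothing.
It also fails if it takes over 45 s, if anything falls off the work surface, if the arm or the gripper's body presses on something with over 40 N, if the wrist force passes 120 N, or if a joint passes its speed limit or range.

## Working session

There is one attempt and no reset: what is moved stays moved. The work goes in short steps, Python scripts to look and compute and a shell command to move; the robot and the scene stay as the last step left them, time stands still between calls to the robot, and variables do not carry over. Pictures are saved under pics/ and viewed, at most 10 in all, crops included, and the job is handed in when it is done.

```bash
mkdir -p pics; python3 - <<'E'
from bench import sensors, eyes
import cv2,numpy as np
s=sensors.sense(); print(s['time_s'],s['ee_pos'],s['eef_rot'],s['finger_gap'])
for n in ('top','scene'):
    d=eyes.get_image(n); cv2.imwrite(f'pics/{n}0.png',d['frame']); np.savez(f'{n}0.npz',**d)
    print(n,d['mtx'].tolist(),(-d['R'].T@d['t']).round(3))
E
```

```text
0.0 [0.14755907 0.47737802 0.25579029] [ 1.49344595e-01  9.88785028e-01 -5.93710247e-04 -9.21632171e-05] 0.08543018870215756
top [[358.2540331969878, 0.0, 253.4345046829104], [0.0, 358.2540331969878, 187.21379149446477], [0.0, 0.0, 1.0]] [ 0.476 -0.016  0.99 ]
scene [[402.42653640056494, 0.0, 247.51458028908235], [0.0, 402.42653640056494, 191.17690484806567], [0.0, 0.0, 1.0]] [0.331 0.524 0.683]
```

View pics/top0.png

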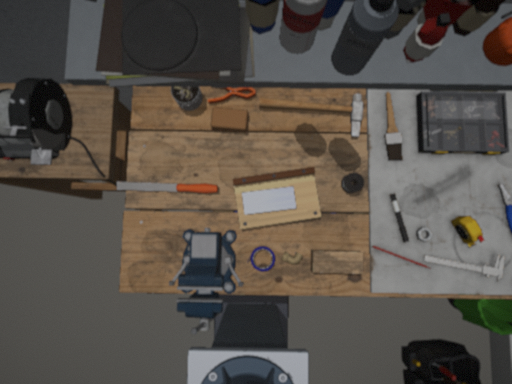

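View pics/scene0.png

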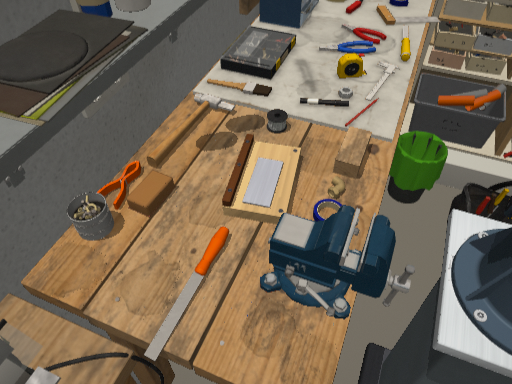

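The top view shows the board around (278,198), the dark fence along its upper side, the blank near (269,200) and the spool at (352,183). The vise at (208,260) is an obstacle. The scene view agrees.

```bash
cat > h.py <<'E'
import numpy as np,cv2
def ray(d,px,z,R=None,c=None):
    """pixels -> world points on plane z; R,c = camera-to-world rotation, camera centre"""
    if R is None: R=d['R'].T; c=-R@d['t']
    p=np.c_[np.atleast_2d(px).astype(float),np.ones(len(np.atleast_2d(px)))]
    v=(R@np.linalg.inv(d['mtx'])@p.T).T
    return c+v*((z-c[2])/v[:,2])[:,None]
def biggest(m):
    m=cv2.morphologyEx(m.astype(np.uint8),cv2.MORPH_OPEN,np.ones((3,3)))
    return max(cv2.findContours(m,cv2.RETR_EXTERNAL,cv2.CHAIN_APPROX_NONE)[0],key=cv2.contourArea)[:,0]
def rect(P):
    r=cv2.minAreaRect((P[:,:2]*1000).astype(np.float32)); b=cv2.boxPoints(r)
    return np.round(r[0],1),np.round(r[1],1),round(r[2],2),b.round(1).tolist()
E
python3 - <<'E'
from h import *
d=dict(np.load('top0.npz')); f=d['frame']; hsv=cv2.cvtColor(f,cv2.COLOR_BGR2HSV)
print([ (p,hsv[p[1],p[0]].tolist(),f[p[1],p[0]].tolist()) for p in [(269,200),(305,195),(240,205),(270,178),(352,183),(340,220)]])
z=d['z_map']; K=d['mtx']; R=d['R'].T;c=-R@d['t']
v,u=np.mgrid[:384,:512]; W=np.einsum('ij,jhw->ihw',R@np.linalg.inv(K),np.stack([u*1.,v,np.ones_like(u)])*z)+c[:,None,None]
np.save('W.npy',W)
roi=(u>225)&(u<330)&(v>160)&(v<235)
H,S,V=hsv[...,0],hsv[...,1],hsv[...,2]
print('blank',rect(ray(d,biggest(roi&(S<50)&(V>120)),.036)))
hi=roi&(W[2]>.018)
print('board+fence',rect(ray(d,biggest(hi),.030)))
print('fence',rect(ray(d,biggest(roi&(W[2]>.042)),.05)))
print('fence dark',rect(ray(d,biggest(roi&(V<110)&(S>60)&(v<190)),.05)))
sp=(u>335)&(u<370)&(v>165)&(v<200)&(W[2]>.02); print('spool',W[:,sp].mean(1),np.ptp(W[:2,sp],axis=1),W[2,sp].max())
vi=(u>165)&(u<245)&(v>225)&(v<330)&(W[2]>.05); print('vise',W[:,vi].min(1),W[:,vi].max(1))
print('heights',W[2,200,269],W[2,195,305],W[2,250,310])
E
```

```text
[((269, 200), [110, 17, 176], [176, 168, 164]), ((305, 195), [17, 88, 162], [106, 138, 162]), ((240, 205), [18, 92, 156], [100, 133, 156]), ((270, 178), [12, 129, 77], [38, 53, 77]), ((352, 183), [13, 62, 49], [37, 42, 49]), ((340, 220), [15, 100, 105], [64, 85, 105])]
blank (array([547.2, -51.3]), array([ 62.8, 141.6]), 7.77, [[506.5, 14.600000381469727], [525.7000122070312, -125.69999694824219], [588.0, -117.19999694824219], [568.7999877929688, 23.100000381469727]])
board+fence (array([555., -74.]), array([137.5, 223.4]), 9.55, [[468.70001220703125, 24.700000762939453], [505.79998779296875, -195.60000610351562], [641.4000244140625, -172.6999969482422], [604.2999877929688, 47.599998474121094]])
fence (array([610.6, -63.2]), array([ 18.7, 218.7]), 9.55, [[583.2000122070312, 43.099998474121094], [619.5, -172.60000610351562], [638.0, -169.5], [601.7000122070312, 46.20000076293945]])
fence dark (array([610.9, -63.2]), array([ 24.2, 219.6]), 9.61, [[580.5999755859375, 43.099998474121094], [617.2999877929688, -173.39999389648438], [641.0999755859375, -169.39999389648438], [604.5, 47.099998474121094]])
spool [ 0.5957313  -0.2721786   0.05935119] [0.14783961 0.28732568] 0.9902959125545926
vise [ 0.220645   -0.0161531   0.05005702] [0.47615503 0.20243623 0.99029591]
heights 0.03573824738567821 0.028108400935148103 0.0002974646111080226
```

```bash
python3 - <<'E'
from h import *
d=dict(np.load('top0.npz')); f=d['frame']; W=np.load('W.npy'); v,u=np.mgrid[:384,:512]
ok=d['z_map']>0
th=np.radians(9.55);c=np.array([.554,-.0735]);A=np.array([[np.cos(th),np.sin(th)],[-np.sin(th),np.cos(th)]])
sp=ok&(u>335)&(u<370)&(v>165)&(v<200)&(W[2]>.03)
P=W[:,sp]; ctr=ray(d,biggest(sp),.039); (x,y),r=cv2.minEnclosingCircle((ctr[:,:2]*1000).astype(np.float32))
print('spool',x,y,r,'in board',A@(np.array([x,y])/1e3-c),P[2].max())
vi=ok&(u>165)&(u<245)&(v>222)&(v<330)&(W[2]>.05)
print('vise',W[:,vi].min(1),W[:,vi].max(1))
al=ok&(W[0]>.2)&(W[0]<.75)&(W[1]>-.3)&(W[1]<.5)
for i,j in ((.2,.35),(.35,.5),(.5,.75)):
  for a,b in ((-.3,0),(0,.25),(.25,.5)):
    m=al&(W[0]>i)&(W[0]<j)&(W[1]>a)&(W[1]<b); print(i,a,W[2,m].max().round(3))
E
```

```text
spool 598.2803344726562 -277.6837158203125 26.83849334716797 in board [ 0.0097909  -0.20870045] 0.04247837468854199
vise [0.220645   0.01243748 0.05005702] [0.47073315 0.20243623 0.16492652]
0.2 -0.3 0.006
0.2 0 0.165
0.2 0.25 0.005
0.35 -0.3 0.05
0.35 0 0.162
0.35 0.25 0.006
0.5 -0.3 0.477
0.5 0 0.399
0.5 0.25 0.386
```

```bash
python3 - <<'E'
from h import *
from bench import eyes,sensors
d=dict(np.load('top0.npz')); W=np.load('W.npy'); v,u=np.mgrid[:384,:512]; ok=d['z_map']>0
for h in (.03,.06,.09,.12,.15):
    m=ok&(u>165)&(u<245)&(v>222)&(v<330)&(W[2]>h)&(W[0]<.49); print(h,W[0,m].max(),[W[0,m&(W[1]>a)&(W[1]<a+.05)].max().round(3) for a in (0.01,.06,.11)])
print(eyes.get_image('wrist')['tool_from_camera'].round(3))
E
python3 -m inch '[[[0,-0.3,0,-0.03],[-0.3,-0.6,0,-0.06],[-0.6,-0.9,0,-0.0743],[-1,-1,0,-0.0743],[-1,-1,0,-0.0743]]]' 0 20
```

```text
0.03 0.4852804770210516 [np.float64(0.485), np.float64(0.471), np.float64(0.471)]
0.06 0.4707331464535742 [np.float64(0.365), np.float64(0.471), np.float64(0.471)]
0.09 0.46154098873065874 [np.float64(0.365), np.float64(0.462), np.float64(0.461)]
0.12 0.3906630929504489 [np.float64(0.365), np.float64(0.391), np.float64(0.39)]
0.15 0.3710068467378065 [np.float64(0.363), np.float64(0.371), np.float64(0.37)]
[[ 0.001 -0.962 -0.274  0.071]
 [ 1.     0.001 -0.    -0.001]
 [ 0.    -0.274  0.962 -0.119]
 [ 0.     0.     0.     1.   ]]
time_s: 0.78
ee_pos: [0.249, 0.2877, 0.2564]
eef_rot: [-0.08, 0.997, -0.0, 0.0]
wrist_force: [-0.6, 0.3, 0.5]
finger_gap: -0.0001
gripper_force: 0.0
```

```bash
python3 -m inch '[[[-0.26,-0.32,0,0],[-0.53,-0.63,0,0],[-0.8,-0.95,0,0],[-0.8,-0.95,0,0]]]' >/dev/null; python3 -m inch '[[[-0.26,-0.32,0,0],[-0.53,-0.63,0,0],[-0.8,-0.95,0,0],[-0.8,-0.95,0,0],[-0.8,-0.95,0,0]]]'
cat >> h.py <<'E'
def wrist(name):
    from bench import eyes,sensors
    from scipy.spatial.transform import Rotation as Ro
    s=sensors.sense(); d=eyes.get_image('wrist'); cv2.imwrite(f'pics/{name}.png',d['frame'])
    Rt=Ro.from_quat(s['eef_rot']).as_matrix(); T=d['tool_from_camera']
    R=Rt@T[:3,:3]; c=Rt@T[:3,3]+s['ee_pos']
    v,u=np.mgrid[:384,:512]; W=np.einsum('ij,jhw->ihw',R@np.linalg.inv(d['mtx']),np.stack([u*1.,v,np.ones_like(u)])*d['z_map'])+c[:,None,None]
    return s,d,R,c,W
E
python3 - <<'E'
from h import *
s,d,R,c,W=wrist('w1'); hsv=cv2.cvtColor(d['frame'],cv2.COLOR_BGR2HSV); S,V=hsv[...,1],hsv[...,2]; ok=d['z_map']>0
near=ok&(abs(W[0]-.56)<.12)&(abs(W[1]+.07)<.14)
print(s['ee_pos'],'blank',rect(ray(d,biggest(near&(S<50)&(V>110)&(W[2]>.02)),.036,R,c)))
print('fence',rect(ray(d,biggest(near&(W[2]>.043)&(W[2]<.06)),.05,R,c)))
print('board',rect(ray(d,biggest(near&(W[2]>.018)&(W[2]<.06)),.03,R,c)))
E
```

```text
time_s: 1.9
ee_pos: [0.5301, 0.0502, 0.256]
eef_rot: [-0.084, 0.996, 0.0, -0.001]
wrist_force: [-0.1, 0.2, 0.2]
finger_gap: 0.0001
gripper_force: 0.0
[0.53009729 0.05021727 0.25596698] blank (array([546.4, -50.4]), array([ 60.2, 139. ]), 8.0, [[507.0, 14.199999809265137], [526.2999877929688, -123.4000015258789], [585.9000244140625, -115.0], [566.5999755859375, 22.600000381469727]])
fence (array([608.7, -62.3]), array([ 19.3, 218.9]), 9.67, [[580.7999877929688, 43.900001525878906], [617.5, -171.8000030517578], [636.5999755859375, -168.60000610351562], [599.7999877929688, 47.20000076293945]])
board (array([557.8, -77.8]), array([142. , 234.2]), 9.67, [[468.1000061035156, 25.700000762939453], [507.5, -205.1999969482422], [647.4000244140625, -181.3000030517578], [608.0999755859375, 49.599998474121094]])
```

View pics/w1.png

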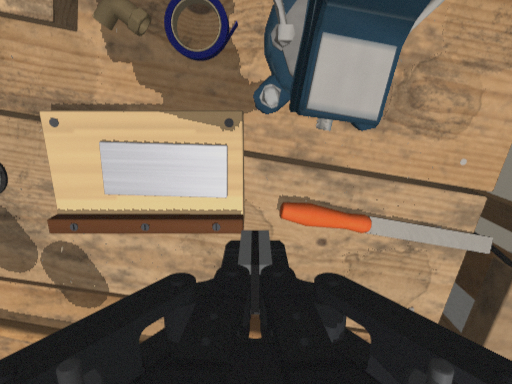

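The wrist view shows the blank from (101,142) to (228,197), the fence below it in the picture (rows 215–233), and the shut fingertips at (255,235), just left of the board. The measured sizes match. I'll go down beside the blank's left end.

```bash
python3 -m inch '[[[0,0,0.33,0],[0,0,0.66,0],[0,0,1,0],[0,0,1,0]]]' >/dev/null; python3 -m inch '[[[0,0,0.15,0],[0,0,0.25,0],[0,0,0.32,0],[0,0,0.32,0],[0,0,0.32,0]]]'
python3 -m inch '[[[0,-0.06,0,0],[0,-0.12,0,0],[0,-0.18,0,0],[0,-0.24,0,0],[0,-0.3,0,0],[0,-0.36,0,0],[0,-0.4,0,0],[0,-0.4,0,0]]]'
python3 - <<'E'
from h import *
s,d,R,c,W=wrist('w2'); hsv=cv2.cvtColor(d['frame'],cv2.COLOR_BGR2HSV); S,V=hsv[...,1],hsv[...,2]; ok=d['z_map']>0
E
```

```text
time_s: 3.08
ee_pos: [0.5311, 0.049, 0.059]
eef_rot: [-0.083, 0.997, 0.0, 0.0]
wrist_force: [-0.4, 0.1, 0.5]
finger_gap: -0.0004
gripper_force: 0.0
time_s: 4.08
ee_pos: [0.5407, -0.0108, 0.0582]
eef_rot: [-0.083, 0.997, -0.0, -0.0]
wrist_force: [0.4, 0.2, -0.3]
finger_gap: 0.0
gripper_force: 0.0
```

View pics/w2.png

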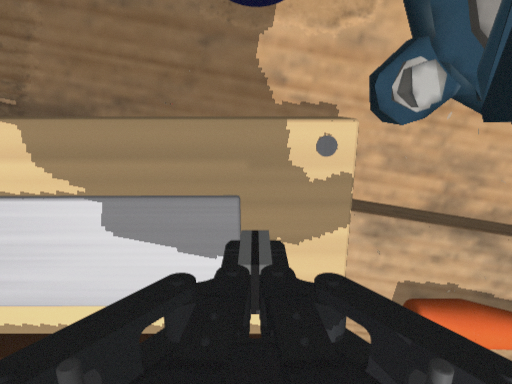

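The blank's left end (column 240) is against the fingertip and the blank runs straight along the board. I'll continue, stopping short of the target.

```bash

python3 -m inch '[[[0,-0.06,0,0],[0,-0.12,0,0],[0,-0.18,0,0],[0,-0.24,0,0],[0,-0.29,0,0],[0,-0.32,0,0],[0,-0.32,0,0]]]'
python3 - <<'E'
from h import *
from bench import eyes
s,d,R,c,W=wrist('w3'); g=cv2.cvtColor(d['frame'],cv2.COLOR_BGR2HSV)
A=np.array([[.9858,.168],[-.168,.9858]]); b0=np.array([.551,-.0721])
print('tcp b',A@(s['ee_pos'][:2]-b0))
m=(g[...,1]<50)&(g[...,2]>80)&(W[2]>.03)&(W[2]<.042)&(d['z_map']>0)
m[235:,200:]=0
P=ray(d,biggest(m),.036,R,c); B=(P[:,:2]-b0)@A.T*1000; print('left end y_b',np.percentile(B[:,1],[90,95,99,100]),'near x_b',np.percentile(B[:,0],[0,1,5]))
t=eyes.get_image('top'); h=cv2.cvtColor(t['frame'],cv2.COLOR_BGR2HSV); v,u=np.mgrid[:384,:512]
k=(u>225)&(u<345)&(v>160)&(v<235)&(h[...,1]<50)&(h[...,2]>120)
r=rect(ray(t,biggest(k),.036)); print('top',r, A@(r[0]/1e3-b0))
E
```

```text
time_s: 5.0
ee_pos: [0.5488, -0.0579, 0.0583]
eef_rot: [-0.083, 0.997, -0.0, 0.0]
wrist_force: [0.0, 0.1, 0.7]
finger_gap: -0.0001
gripper_force: 0.0
tcp b [0.00018641 0.01436245]
left end y_b [-1.47327698  6.18776397  6.60172489  6.65203871] near x_b [-29.4914536  -29.09423609 -29.04542359]Traceback (most recent call last):
  File "<stdin>", line 11, in <module>
  File "h.py", line 10, in biggest
    return max(cv2.findContours(m,cv2.RETR_EXTERNAL,cv2.CHAIN_APPROX_NONE)[0],key=cv2.contourArea)[:,0]
           ~~~^^^^^^^^^^^^^^^^^^^^^^^^^^^^^^^^^^^^^^^^^^^^^^^^^^^^^^^^^^^^^^^^^^^^^^^^^^^^^^^^^^^^
ValueError: max() iterable argument is empty
```

```bash

python3 -m inch '[[[0,-0.03,0,0],[0,-0.06,0,0],[0,-0.09,0,0],[0,-0.108,0,0],[0,-0.108,0,0],[0,-0.108,0,0]]]'
python3 -m inch '[[[0,0.06,-0.1,0],[0,0.1,-0.4,0],[0,0.1,-0.8,0],[0,0.1,-1,0],[0,0.1,-1,0],[0,0.1,-1,0]]]' 
cat > m.py <<'E'
import sys
from h import *
s,d,R,c,W=wrist(sys.argv[1]); g=cv2.cvtColor(d['frame'],cv2.COLOR_BGR2HSV); ok=d['z_map']>0
A=np.array([[.9858,.168],[-.168,.9858]]); b0=np.array([.551,-.0721])
print('tcp b',A@(s['ee_pos'][:2]-b0))
near=ok&(abs(W[0]-.57)<.14)&(abs(W[1]+.12)<.16)
def show(n,m,z):
    P=ray(d,biggest(m),z,R,c); r=rect(np.c_[(P[:,:2]-b0)@A.T,P[:,2]]); print(n,r)
show('blank',near&(g[...,1]<50)&(g[...,2]>100)&(W[2]>.03)&(W[2]<.042),.036)
show('fence',near&(W[2]>.044)&(W[2]<.06),.05)
show('board',near&(g[...,1]>60)&(g[...,2]>90)&(W[2]>.024)&(W[2]<.034),.03)
E
python3 m.py w4
```

```text
time_s: 5.85
ee_pos: [0.5514, -0.0736, 0.0583]
eef_rot: [-0.083, 0.997, -0.0, -0.0]
wrist_force: [-0.3, 0.7, -0.6]
finger_gap: -0.0003
gripper_force: 0.0
time_s: 6.6
ee_pos: [0.5486, -0.0584, 0.2082]
eef_rot: [-0.084, 0.997, 0.0, -0.0]
wrist_force: [-0.6, -0.4, 0.3]
finger_gap: -0.0001
gripper_force: 0.0
tcp b [-6.77995336e-05  1.39486359e-02]
blank (array([  1.2, -79.2]), array([140.1,  59.9]), 89.98, [[-28.799999237060547, -149.1999969482422], [31.100000381469727, -149.1999969482422], [31.200000762939453, -9.100000381469727], [-28.700000762939453, -9.100000381469727]])
fence (array([ 58.4, -55.2]), array([108.7,  19.2]), 89.99, [[48.79999923706055, -109.5999984741211], [67.9000015258789, -109.5999984741211], [68.0, -0.8999999761581421], [48.79999923706055, -0.8999999761581421]])
board (array([-6.,  0.]), array([219.1, 118.1]), 89.98, [[-65.0999984741211, -109.5], [53.0, -109.5999984741211], [53.099998474121094, 109.5999984741211], [-65.0, 109.5999984741211]])
```

View pics/w4.png

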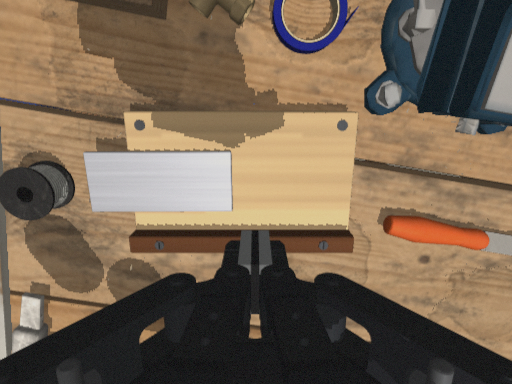

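The blank is parallel to the fence. Its right end sticks out about 39.7 mm at column 85 and clears the spool at (37,190). Next I'll go to the near side with the fingers partly open along the fence, and push it square against the fence.

```bash

python3 -m inch '[[[0.2,-0.2,0,0],[0.373,-0.4,0,0],[0.373,-0.62,0,0],[0.373,-0.62,0.3,0],[0.373,-0.62,0.6,0],[0.373,-0.62,0.9,0],[0.373,-0.62,1,0],[0.373,-0.62,1,0]]]' 0.6
python3 -m inch '[[[0,0,0.01,0],[0,0,0.02,0],[0,0,0.02,0]]]'
python3 -m inch '[[[-0.04,0,0.02,0],[-0.08,0,0.02,0],[-0.12,0,0.02,0],[-0.16,0,0.02,0],[-0.18,0,0.02,0],[-0.18,0,0.02,0]]]'
python3 m.py w5
```

```text
time_s: 7.65
ee_pos: [0.5086, -0.1595, 0.058]
eef_rot: [-0.083, 0.997, 0.0, -0.001]
wrist_force: [0.2, 0.3, 1.4]
finger_gap: 0.0513
gripper_force: 0.0
time_s: 8.02
ee_pos: [0.5095, -0.1599, 0.0559]
eef_rot: [-0.083, 0.997, -0.0, 0.0]
wrist_force: [-0.5, 1.0, -0.4]
finger_gap: 0.0515
gripper_force: 0.0
time_s: 8.78
ee_pos: [0.536, -0.1552, 0.0523]
eef_rot: [-0.084, 0.997, 0.0, 0.0]
wrist_force: [-0.8, 0.1, 0.3]
finger_gap: 0.0511
gripper_force: 0.0
tcp b [-0.02871076 -0.07938608]
blank (array([ -0.9, -80.1]), array([66.4, 36.6]), 89.98, [[-19.200000762939453, -113.30000305175781], [17.399999618530273, -113.30000305175781], [17.399999618530273, -46.900001525878906], [-19.200000762939453, -46.900001525878906]])
fence (array([-30.1, -47. ]), array([28.4, 17.2]), 0.11, [[-44.400001525878906, -38.400001525878906], [-44.29999923706055, -55.599998474121094], [-15.899999618530273, -55.599998474121094], [-15.899999618530273, -38.400001525878906]])
board (array([-38.2, -18.2]), array([189. ,  85.2]), 74.39, [[-104.69999694824219, -97.80000305175781], [-22.600000381469727, -120.69999694824219], [28.299999237060547, 61.400001525878906], [-53.79999923706055, 84.30000305175781]])
```

View pics/w5.png

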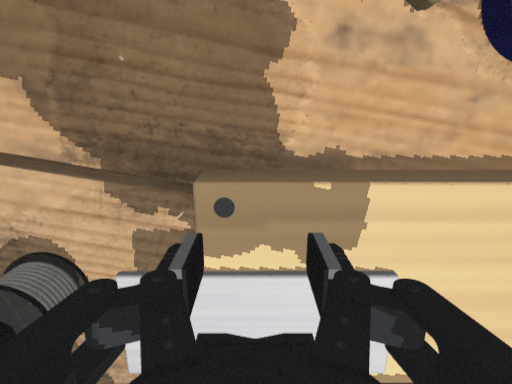

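The fingertips (at (190,250) and (320,250)) are against the near side, which is parallel to the fence. About 9 mm remains.

```bash

python3 -m inch '[[[-0.02,0,-0.01,0],[-0.04,0,-0.01,0],[-0.055,0,-0.01,0],[-0.06,0,-0.01,0],[-0.06,0,-0.01,0]]]'
python3 -m inch '[[[-0.005,0,0,0],[-0.01,0,0,0],[-0.01,0,0,0]]]'
```

```text
time_s: 9.45
ee_pos: [0.5447, -0.1538, 0.0538]
eef_rot: [-0.083, 0.997, 0.0, 0.0]
wrist_force: [-0.9, -0.5, 1.2]
finger_gap: 0.0509
gripper_force: 0.7
time_s: 9.82
ee_pos: [0.5462, -0.1535, 0.0538]
eef_rot: [-0.083, 0.997, 0.0, 0.0]
wrist_force: [-1.0, -0.2, 1.0]
finger_gap: 0.051
gripper_force: 0.9
```

```bash

for i in 1; do python3 -m inch '[[[-0.01,0,0,0],[-0.01,0,0,0],[-0.01,0,0,0]]]' | egrep 'ee_pos|wrist'; done
python3 -m inch '[[[-0.01,0,0,0],[-0.01,0,0,0],[-0.01,0,0,0]]]' | egrep 'ee_pos|wrist'
python3 m.py w6 | head -2
```

```text
ee_pos: [0.5474, -0.1532, 0.0537]
wrist_force: [-4.9, 0.7, 3.0]
ee_pos: [0.5477, -0.1532, 0.0535]
wrist_force: [-13.3, -1.7, 8.1]
tcp b [-0.01689854 -0.07934765]
blank (array([ 10.9, -80.1]), array([67. , 38.5]), 89.95, [[-8.399999618530273, -113.5], [30.100000381469727, -113.5999984741211], [30.200000762939453, -46.599998474121094], [-8.300000190734863, -46.599998474121094]])
```

View pics/w6.png

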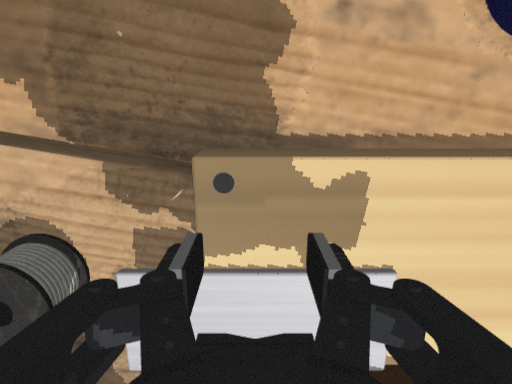

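The force has risen to 13 N, so the blank is seated against the fence. The picture shows its near edge level at row 268. I'll back off, lift and check.

```bash

python3 -m inch '[[[0.05,0,0,0],[0.12,0,0,0],[0.2,0,-0.1,0],[0.2,0,-0.4,0],[0.2,0,-0.8,0],[0.2,0,-1,0],[0.2,0,-1,0],[0.2,0,-1,0]]]'
python3 m.py w7
```

```text
time_s: 11.62
ee_pos: [0.519, -0.158, 0.2038]
eef_rot: [-0.083, 0.997, 0.0, -0.0]
wrist_force: [0.3, 0.7, -0.6]
finger_gap: 0.0513
gripper_force: 0.0
tcp b [-0.04598589 -0.07929591]
blank (array([ 21.5, -79.1]), array([139.1,  58.8]), 89.96, [[-8.0, -148.6999969482422], [50.900001525878906, -148.6999969482422], [51.0, -9.600000381469727], [-7.900000095367432, -9.600000381469727]])
fence (array([ 58. , -65.9]), array([87.9, 19.4]), 89.96, [[48.29999923706055, -109.9000015258789], [67.69999694824219, -109.9000015258789], [67.69999694824219, -22.0], [48.29999923706055, -22.0]])
board (array([-6.7, -0.2]), array([219.7, 119.5]), 89.54, [[-67.30000305175781, -109.5999984741211], [52.20000076293945, -110.5], [53.900001525878906, 109.19999694824219], [-65.5999984741211, 110.0999984741211]])
```

View pics/w7.png

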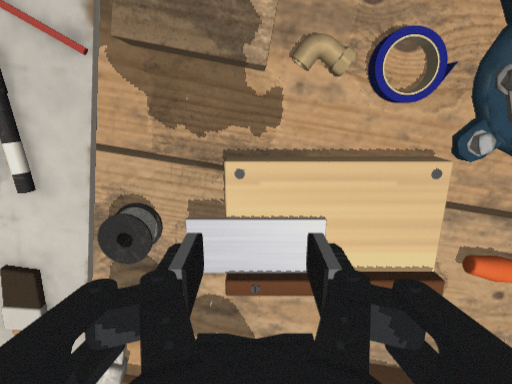

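The blank's far side lies along the fence at row 273 and is parallel to it. Its right end at column 187 sticks out about 39 mm past the board end at column 226, and the spool is untouched. I'm handing it in.

```bash
python3 -c "
from bench import job
print(job.job_done())"
```

```text
the job is handed in; nothing more can be done
None
```

The blank lies flush along the fence with its right-hand end about 39–40 mm past the board's right-hand end, nothing else was touched, and the job is handed in at about 12 s of robot time.

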